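Clamp the reference pin and hold down the recessed zero button

ROBOT

A 7-joint arm with a two-finger parallel gripper is mounted at the origin on a cart in front of the work surface, level with it; the furniture and walls round the work are solid. World frame = base frame: x ahead of the robot, y to its left, z up, the work surface at z = 0. Lengths are in m, angles in degrees, forces in N, time in s.
With the tool pointing down it reaches from about 0.425 to 0.875 m from the base axis. Payload 4.7 kg.
Tool frame: the origin (TCP) lies at the very end of the fingers, on their centre line; the grasp point (between the pads) lies 19 mm behind it; z points along the fingers, y is the direction in which the jaws open and shut (so a half turn about z gives the same grasp; the last joint's range is limited). The gripper opens to 87 mm and grips with 3 to 60 N. Pads are 19 mm wide; open, the fingers measure 117 mm over their backs; the gripper's body (75 mm by 190 mm) begins 51 mm behind the grasp point.
Start: joints at [-66.916, 18.392, -4.016, 83.108, 1.295, 78.541, -3.26], TCP at [0.246, 0.601, 0.223] pointing down, gripper open.
Joint ranges: [-163.93, 163.93], [-17.29, 119.83], [-79.2, 71.16], [3.27, 140.29], [-89.18, 269.18], [5.43, 117.66], [-154.24, 154.24]. Speed limits (degrees/s): [147.25, 147.25, 180, 180, 180, 180, 180].

INTERFACE

Orientations are given as [roll, pitch, yaw] about the fixed x, y, z axes, in that order (R = Rz(yaw) Ry(pitch) Rx(roll)).
In Python, from cell import monitor, imaging, ticket, spot_in, pinpoint gives the robot as it stands.
- The arm moves only by the tool servo_tool, never from a script. Its argument "targets" is a list of rows, each a list of 5 numbers: the opening in per cent of the stroke, from 0 (shut) to 100 (fully open), then the shift along the tool's x, y, z in m, then the turn about the tool's z in rad. In form: [[grip, dx, dy, dz, turn], ...]. A call has 1 to 5 rows; each row is the pose to reach, as a shift and turn from the pose commanded when the call began, along the tool's axes at that moment; what a row does not reach only later rows make up. A row lasts 1/8 s, in which the tool goes at most 62.5 mm and 10.7 degrees, less where a joint would pass 70% of its speed; a pose out of reach is approached as far as the arm can. A call with a gripper value outside its range is refused whole. The fingers move at their own pace and stop on an object; "grip_force" is the grip in N (left out, the last holds). Time passes only in rows, so rows that repeat a pose let the fingers close. It gives the time, the measured TCP pose, the force and the opening at its end, in the units of the state.
- monitor.get_obs(): the state, without advancing time (a new reading comes with each control period).
- imaging.read_camera(name): name is "scene" or "top" or "wrist"; returns a dict with "frame" (480x640x3 uint8, blue, green, red), "depth" (480x640 float32, m along the optical axis (not along the pixel's ray), 0 where there is no reading), "K" (3x3 intrinsics, pixels), "world_from_camera" (4x4, takes a point from camera to world coordinates). Camera axes: x right, y down, z forward; pixel columns grow to the right and rows downward; lengths in m; the calibration is good to about 2 mm. A picture is of the moment at which its call begins.
- ticket.sign_off(): hands the job in, once; it reports no verdict.
Trained networks look in the newest picture that a camera, given by its name, has taken for a name from the list of things; names that differ only in an ending like _2 or _b are one class to them, and where a whole thing is asked for, a point or a joint stands for the part that bears it (a point fixed in the world has none). Each returns a list of dicts, best first, with "confidence" (0 to 1); they miss things now and then, are a little off and sometimes report something else, mostly with a low value. They report only what shows in the picture. A call takes as long as a camera call. They do not tell look-alikes from the thing itself.
- spot_in(camera, label): "at" ([column, row] in pixels, amid what is visible of it).
- pinpoint(camera, label): "at" ([column, row] in pixels: a listed point, or the origin of a listed thing).
The state is a dict: "time_s": time; "qpos": joint angles; "joint_velocities": joint speeds; "effort": joint torques, N m; "tool_pos": TCP position; "tool_rot": TCP orientation; "force": force on the tool from outside, world axes, zero at the start; "wrist_torque": the same for the moment, N m; "grip_width": finger opening in m.
Only numpy, scipy, OpenCV 4.12 (cv2) and the standard library are available. Lean on these libraries where they do the work, as an engineer would, in place of code of your own. Each camera call takes 0.05 s, during which the arm holds its last target.

TASK

Zero the pin checker: first turn the chuck sleeve clockwise (seen from above) to its stop so that the three jaws close on the reference pin standing in it. Then take the slender stylus (not the thick drift beside it) from the tool stand, reach its tip through the round hole in the console's cover and press the recessed button fully down, and finish while still holding the stylus in the gripper with the button held down. Leave the drift, the spanner and the ring core where they are.

Things in the scene. Friction and masses are not known exactly. Their poses are not given: they have to be found in the camera images.
- chuck_axis (a point): Point on the vertical chuck axis, 92 mm above the bench. Round it the knurled dark steel sleeve, 48 mm diameter, from 76 to 104 mm above the bench (post below it 34 mm across, down to 50 mm). Jaws stand up to 112 mm, the pin to 128 mm. The chuck is at one end of the pin checker, a fixed plate 130 x 250 x 10 mm on 20 mm feet. Axes: x across the plate, y along it from console to chuck, z up.
- sleeve (a joint): Turn of the chuck sleeve, rad: 0 fully open, grows clockwise seen from above, stop at 1.3. The three jaws are coupled to it (each closes 2.3 mm per rad) and meet the pin at about 1.1. Dry friction of about 0.15 N m keeps it where it is left. Starts between 0 and 0.2.
- jaw0: One of the three steel chuck jaws (8 mm wide blocks at 120 degrees round the chuck axis, moved only by the sleeve); origin on the chuck axis at the base plate's underside, its x axis points from the chuck axis to this jaw.
- jaw1: The second jaw, as jaw0, 120 degrees on.
- jaw2: The third jaw, as jaw0, 240 degrees on.
- pin: The plain steel reference pin, 10 mm diameter, 44 mm long, standing loose between the open jaws on the chuck post 84 mm above the bench; origin at the centre of its lower end, z up along it. It is not to be handled, only clamped.
- pin_center (a point): Centre of that reference pin, half-way up it.
- aperture (a point): Centre of the 15 mm round hole in the cover of the grey console (104 x 104 mm, at the plate's other end), on the cover's upper face, 70 mm above the bench; cover 4 mm thick. The hole is in the cover's half on the -x side, a green display window in the other half. Axes as chuck_axis: from here the chuck axis is 24 mm along x and 120 mm along y.
- button_top (a point): Centre of the upper face of the recessed white button (13 mm diameter), straight below the hole, 22 mm below the cover's upper face when not pressed.
- zero_button (a joint): How far the button is pressed, m: 0 up, stop at 0.005. It springs back; it takes about 1.2 N to start and 5.2 N to hold at the stop.
- stylus: The stylus, upright in the tool stand, 140 mm long, about 60 g: the lower 60 mm a steel rod of 6 mm diameter (tapering out at its upper end), the upper 80 mm a grey grip 18 x 18 mm square. Origin at the centre of its lower end (the tip), z up along it; x and y square to the grip's faces, which start parallel to the stand's sides.
- stylus_tip (a point): Centre of the flat lower end of the stylus's rod.
- stylus_grip (a point): Point on the stylus's axis 110 mm above its tip, 30 mm below its top, where it is best grasped; orientation as the stylus.
- drift_grip (a point): The same point of the drift that stands in the other place of the stand: same square grip, but a 17 mm thick rod below it (too thick for the hole); its top is 146 mm above the bench. Which of the two places holds which tool varies.
- stand: Fixed tool stand: base plate 90 x 170 x 6 mm, on which the tips rest; on posts a 50 x 150 mm top plate, 70 to 78 mm above the bench, with two 20.5 mm square holes at y = -45 and +45 mm through which the grips pass. Open at the sides, so the rods show. A tool comes free straight up, once its tip is above 78 mm. Origin under the centre; x, y along the plates.
- spanner_13: Bystander: loose steel spanner 33 x 161 x 7 mm, lying on the bench; origin under its centre.
- ring_core_1: Bystander: loose dark ring core, 68 mm diameter, 22 mm tall, lying behind the checker; origin under its centre.
Things that resemble listed ones, but are neither listed nor needed, are in the scene too. Leave any blue or purple look-alike of the stylus alone.

How it is judged (in metres and radians):
On the way, in this order (a step that is already met when the one before it is completed fails the run):
1. the jaws are closed on the pin by the sleeve (contact force between each of jaw0, jaw1, jaw2 and pin above 1 N and value of joint sleeve above 1.1 rad and angle between pin_center's own z axis and vertical below 0.08 rad and horizontal distance between pin_center and chuck_axis below 0.003 m and z of pin_center in the frame of chuck_axis above 0.008 m), for 0.2 s.
2. the stylus is held in the gripper, lifted clear of the stand (height (world z) of stylus_tip above 0.079 m and contact force between the fingers and stylus above 1 N), for 0.1 s.
At the end, for the whole second after the job is handed in: Held through the last second: stylus in the gripper, within 0.2 rad of upright, tip through the hole (8 mm from its axis at most), button pressed 3.5 mm or more with over 2.5 N; sleeve past 1.1 rad, each jaw on the pin with over 1 N, pin upright (0.08 rad), within 3 mm of the chuck axis (all of step 1 and value of joint zero_button above 0.0035 m and contact force between stylus and zero_button above 2.5 N and contact force between the fingers and stylus above 2 N and horizontal distance between stylus_tip and aperture below 0.008 m and z of stylus_tip in the frame of aperture below -0.02 m and angle between stylus's own z axis and vertical below 0.2 rad); the arm keeps its last pose, push and grip.
It fails at once if the drift is taken out or moved (distance of drift_grip from where it was at the start of the episode above 0.02 m).
It fails at once if the spanner is disturbed (distance of spanner_13 from where it was at the start of the episode above 0.03 m).
It fails at once if the ring core is disturbed (distance of ring_core_1 from where it was at the start of the episode above 0.03 m).
It also fails if it takes over 54 s, if anything falls off the work surface, if the arm or the gripper's body presses on something with over 40 N, if the wrist force passes 120 N, or if a joint passes its speed limit or range.

## Working session

There is one attempt and no reset: what is moved stays moved. The work goes in short steps, Python scripts to look and compute and a tool call to move; the robot and the scene stay as the last step left them, time stands still between calls to the robot, and variables do not carry over. Pictures are saved under pics/ and viewed, and the job is handed in when it is done.

Besides the shell and the picture viewer there is one more tool, called after "Request:" as name([rows], argument=value, ...), one row to a line, values as JSON. servo_tool: Moves the arm, as the interface text tells. Its arguments: {"type":"object","properties":{"targets":{"type":"array","items":{"type":"array","items":{"type":"number"}}},"grip_force":{"type":"number"}},"required":["targets"]}

```bash
ls; mkdir -p pics
python3 - <<'E'
from cell import monitor, imaging, spot_in, pinpoint
import cv2
print(monitor.get_obs())
for c in ["scene","top","wrist"]:
    r=imaging.read_camera(c)
    cv2.imwrite(f"pics/{c}0.png",r["frame"])
    print(c,r["K"].round(1).tolist(),r["world_from_camera"].round(4).tolist())
    for n in ["chuck_axis","jaw0","pin_center","aperture","button_top","stylus_grip","stylus_tip","drift_grip","stand","spanner_13","ring_core_1"]:
        print(n,[([round(float(v)) for v in d["at"]],round(d["confidence"],2)) for d in pinpoint(c,n)])
E
```

```text
pics
{'time_s': 0.0, 'qpos': array([-66.91608163,  18.43932356,  -4.01525466,  83.17344262,
         1.29508925,  78.54157662,  -3.25934766]), 'joint_velocities': array([ 0.06447639,  0.00018289,  0.06328785, -0.01857648,  0.01267349,
       -0.0217338 ,  0.04280445]), 'effort': array([-9.02982538e-04, -4.91270900e+01, -4.04385868e-01, -3.12528098e+01,
       -6.38859300e-02,  4.36129177e-02,  1.76507710e-04]), 'tool_pos': array([0.24623806, 0.60096183, 0.22147128]), 'tool_rot': array([-1.79890903e+02,  5.90169442e-03,  1.57726212e+02]), 'force': array([ 0.2381929 , -0.05472114, -0.95521393]), 'wrist_torque': array([-0.0311518 , -0.00244232,  0.01824035]), 'grip_width': 0.08675196501011585}
scene [[508.5, 0.0, 314.7], [0.0, 508.5, 246.3], [0.0, 0.0, 1.0]] [[-0.5622, -0.3798, 0.7346, -0.4204], [-0.8269, 0.275, -0.4906, 0.6189], [-0.0157, -0.8833, -0.4686, 0.7326], [0.0, 0.0, 0.0, 1.0]]
chuck_axis [([321, 250], 0.8)]
jaw0 []
pin_center [([320, 246], 0.54)]
aperture [([354, 242], 0.92)]
button_top []
stylus_grip [([210, 278], 0.83), ([264, 267], 0.71), ([242, 290], 0.61), ([287, 284], 0
[... 553 characters left out ...]
4, 256], 0.41)]
stylus_grip [([239, 304], 0.68), ([198, 289], 0.66), ([234, 270], 0.66), ([183, 249], 0.48)]
stylus_tip [([192, 256], 0.56), ([244, 275], 0.46)]
drift_grip [([161, 293], 0.63), ([320, 255], 0.58), ([201, 289], 0.45)]
stand [([193, 289], 0.77), ([368, 256], 0.21)]
spanner_13 [([453, 288], 0.94), ([370, 259], 0.6)]
ring_core_1 [([279, 182], 0.96)]
wrist [[407.6, 0.0, 315.2], [0.0, 407.6, 236.7], [0.0, 0.0, 1.0]] [[0.3794, 0.8818, 0.2799, 0.1701], [0.9252, -0.3617, -0.1146, 0.6335], [0.0002, 0.3025, -0.9532, 0.3833], [0.0, 0.0, 0.0, 1.0]]
chuck_axis []
jaw0 []
pin_center []
aperture []
button_top []
stylus_grip []
stylus_tip []
drift_grip []
stand []
spanner_13 []
ring_core_1 []
```

View pics/scene0.png

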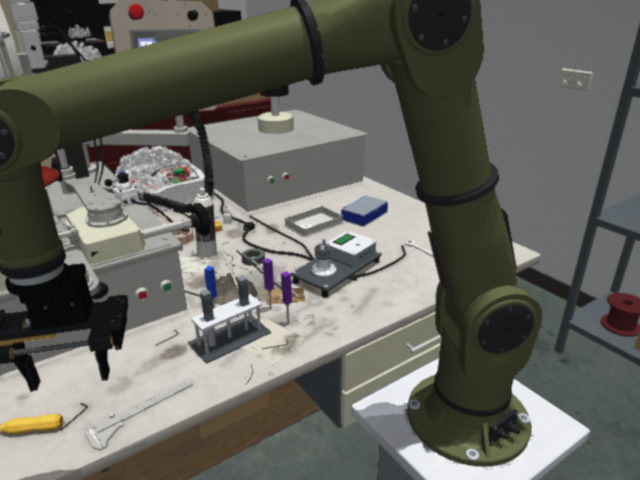

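View pics/top0.png

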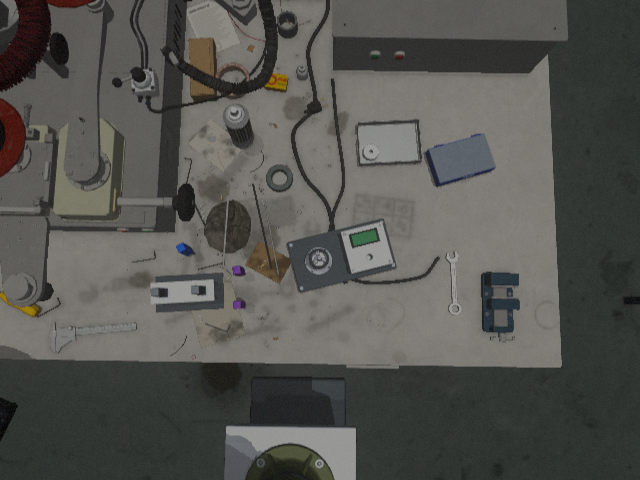

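View pics/wrist0.png

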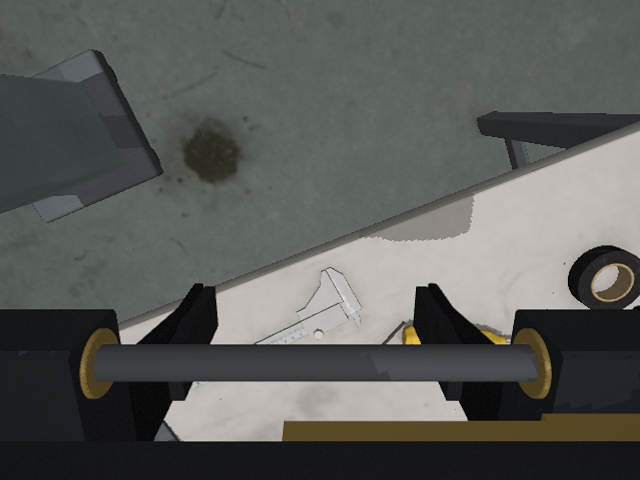

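```bash
cat > h.py <<'E'
import numpy as np, cv2
from cell import monitor, imaging, spot_in, pinpoint
def w(r,u,v,z=None,d=None):
    K=r["K"];T=r["world_from_camera"]
    ray=T[:3,:3]@np.array([(u-K[0,2])/K[0,0],(v-K[1,2])/K[1,1],1.]); o=T[:3,3]
    if z is not None: return o+ray*(z-o[2])/ray[2]
    if d is None: d=r["depth"][int(round(v)),int(round(u))]
    return o+ray*d
def proj(r,p):
    T=np.linalg.inv(r["world_from_camera"]);q=T[:3,:3]@np.asarray(p)+T[:3,3];k=r["K"]@q
    return k[:2]/k[2]
E
python3 - <<'E'
from h import *
r=imaging.read_camera("scene"); t=imaging.read_camera("top")
cv2.imwrite("pics/s1.png",cv2.resize(r["frame"][225:375,170:390],None,fx=3.6,fy=3.6,interpolation=cv2.INTER_CUBIC))
cv2.imwrite("pics/t1.png",cv2.resize(t["frame"][205:325,135:415],None,fx=2.85,fy=2.85,interpolation=cv2.INTER_CUBIC))
cv2.imwrite("pics/t2.png",cv2.resize(t["frame"][215:305,285:405],None,fx=6.6,fy=6.6,interpolation=cv2.INTER_CUBIC))
for p in [(317,256),(373,259),(198,289),(161,293),(193,289)]: print(p,w(t,*p).round(4))
E
```

```text
(317, 256) [ 0.5561 -0.0576  0.1279]
(373, 259) [ 0.5565 -0.1931  0.07  ]
(198, 289) [0.4758 0.2069 0.1498]
(161, 293) [0.4662 0.2956 0.126 ]
(193, 289) [0.4757 0.218  0.1496]
```

View pics/s1.png

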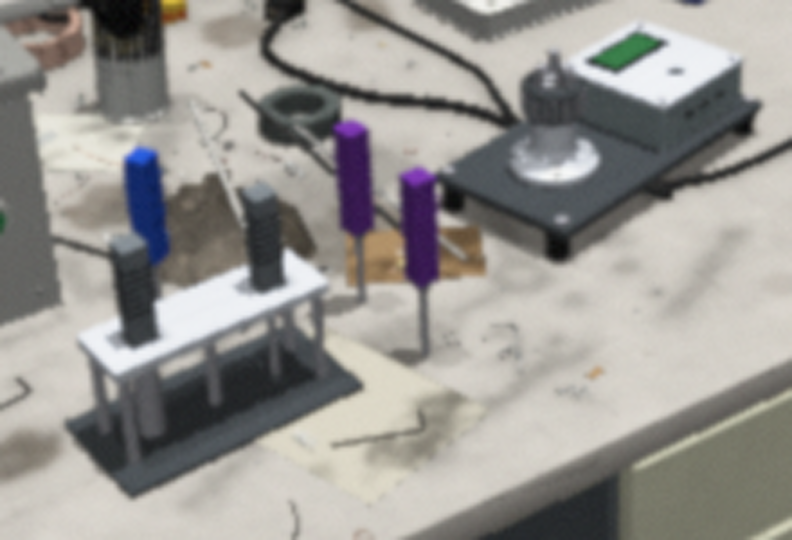

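View pics/t1.png

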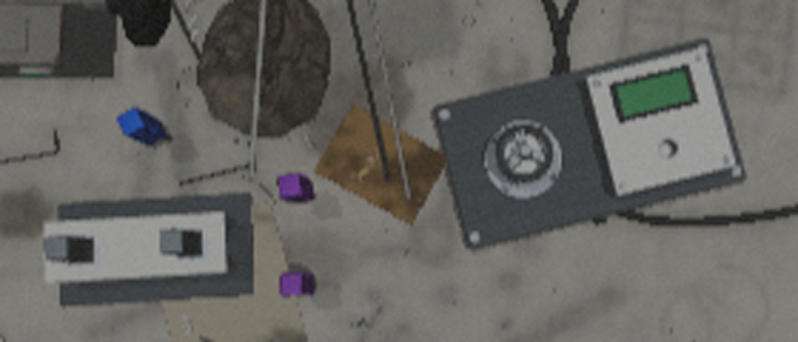

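View pics/t2.png

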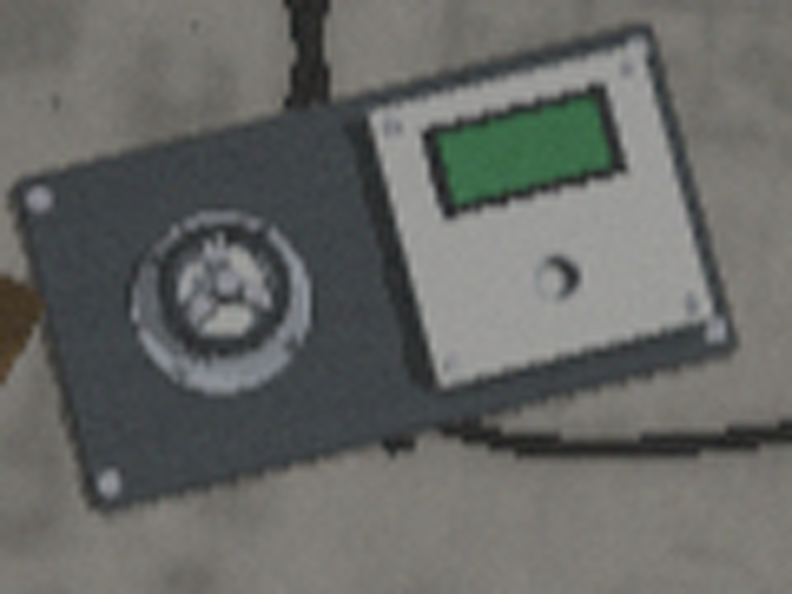

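```bash
cat >> h.py <<'E'
def cloud(r):
    K=r["K"];T=r["world_from_camera"];d=r["depth"];v,u=np.mgrid[:480,:640]
    P=np.stack([(u-K[0,2])/K[0,0]*d,(v-K[1,2])/K[1,1]*d,d],-1)@T[:3,:3].T+T[:3,3]
    P[d<=0]=np.nan
    return P
E
python3 - <<'E'
from h import *
t=imaging.read_camera("top");P=cloud(t)
def reg(x0,x1,y0,y1,z0,z1,n):
    m=(P[...,0]>x0)&(P[...,0]<x1)&(P[...,1]>y0)&(P[...,1]<y1)&(P[...,2]>z0)&(P[...,2]<z1)
    Q=P[m]; rect=cv2.minAreaRect((Q[:,:2]*1000).astype(np.float32))
    print(n,len(Q),Q.mean(0).round(4),rect)
    return Q
reg(.42,.56,.12,.32,.074,.082,"stand top")
reg(.42,.56,.12,.32,.003,.012,"stand base")
reg(.42,.56,.25,.32,.144,.156,"drift top"); reg(.42,.56,.15,.25,.144,.156,"sty top")
reg(.48,.66,-.26,-.1,.066,.074,"cover")
reg(.48,.66,-.26,.02,.026,.034,"plate")
reg(.48,.66,-.1,.0,.099,.107,"sleeve top")
reg(.48,.66,-.1,.0,.109,.115,"jaws")
reg(.48,.66,-.1,.0,.121,.135,"pin")
reg(.4,.6,.05,.3,.1,.17,"tall")
Q=reg(.42,.52,.08,.16,.1,.17,"purpleA");Q=reg(.52,.6,.08,.16,.1,.17,"purpleB");
print(w(t,318.6,258.2,z=.128),w(t,369.7,257.1,z=.07))
m=monitor.get_obs();print(m["time_s"])
E
```

```text
stand top 870 [0.4734 0.2508 0.0784] ((476.49652099609375, 223.109375), (52.1051139831543, 198.60179138183594), 5.913245677947998)
stand base 1355 [0.483  0.2247 0.0062] ((490.0443115234375, 220.13485717773438), (199.582763671875, 139.54908752441406), 89.94960021972656)
drift top 53 [0.4692 0.3039 0.1468] ((468.85186767578125, 304.2185363769531), (15.629274368286133, 17.579675674438477), 0.5950940251350403)
sty top 55 [0.4766 0.215  0.1463] ((475.9951171875, 214.79544067382812), (17.860570907592773, 17.85686492919922), 1.9816675186157227)
cover 1511 [ 0.5858 -0.1773  0.0708] ((586.61279296875, -177.40255737304688), (104.21826171875, 104.6244125366211), 15.119710922241211)
plate 2261 [ 0.5594 -0.0881  0.0304] ((570.9509887695312, -119.65194702148438), (130.20599365234375, 249.85301208496094), 15.072916984558105)
sleeve top 128 [ 0.5544 -0.0609  0.103 ] ((555.1889038085938, -61.47355651855469), (45.228057861328125, 45.448265075683594), 65.37554168701172)
jaws 36 [ 0.5546 -0.0608  0.1113] ((554.4004516601562, -62.525474548339844), (35.02251052856445, 27.939800262451172), 0.805106520652771)
pin 16 [ 0.555  -0.0622  0.1283] ((554.8895263671875, -62.19666290283203), (9.17092227935791, 6.921222686767578), 89.58389282226562)
tall 451 [0.5007 0.1976 0.1334] ((510.33856201171875, 196.7676544189453), (190.8825225830078, 127.91343688964844), 81.3331527709961)
purpleA 123 [0.4671 0.1205 0.134 ] ((477.63116455078125, 121.87251281738281), (85.0345458984375, 18.395587921142578), 2.1063997745513916)
purpleB 52 [0.5255 0.1226 0.1354] ((525.0435791015625, 124.72188568115234), (11.907831192016602, 17.97464942932129), 10.695469856262207)
[ 0.55107895 -0.06137522  0.128     ] [ 0.56098732 -0.18515681  0.07      ]
1.95
```

Request:
servo_tool([
  [100,-0.044,-0.041,0,0.1],
  [100,-0.088,-0.081,0,0.2],
  [100,-0.132,-0.122,0,0.3],
  [100,-0.176,-0.163,0,0.4],
  [100,-0.22,-0.203,0,0.5],
], grip_force=60)

```text
time_s: 2.58
tool_pos: [0.3738, 0.3284, 0.2229]
tool_rot: [179.9, -0.0, 128.9]
force: [1.2, -0.4, -0.1]
grip_width: 0.0869
```

```bash
cat >> h.py <<'E'
def delta(x,y,z,yaw,o=None):
    o=o or monitor.get_obs(); p=o["tool_pos"]; ya=np.radians(o["tool_rot"][2]); d=np.array([x,y,z])-p
    dx=d[0]*np.cos(ya)+d[1]*np.sin(ya); dy=d[0]*np.sin(ya)-d[1]*np.cos(ya)
    t=-(np.radians(yaw)-ya); t=(t+np.pi)%(2*np.pi)-np.pi
    print("t",round(o["time_s"],2),"pos",p.round(4),"rot",o["tool_rot"].round(2),"q7",o["qpos"][6].round(1),"F",o["force"].round(1),"w",round(o["grip_width"],4))
    print("dx dy dz turn",round(dx,4),round(dy,4),round(-d[2],4),round(t,4))
E
python3 - <<'E'
from h import *
delta(.5553,-.0617,.15,122)
E
```

```text
t 2.58 pos [0.3738 0.3284 0.2229] rot [ 1.7994e+02 -1.0000e-02  1.2888e+02] q7 -5.5 F [ 1.2 -0.4 -0.1] w 0.0869
dx dy dz turn -0.4176 -0.1036 0.0729 0.1201
```

Request:
servo_tool([
  [100,-0.058,-0.0145,0,0.03],
  [100,-0.116,-0.029,0,0.06],
  [100,-0.174,-0.0435,0,0.09],
  [100,-0.232,-0.058,0,0.12],
  [100,-0.29,-0.0725,0.01,0.12],
])

```text
time_s: 3.2
tool_pos: [0.5009, 0.0578, 0.2136]
tool_rot: [179.8, 0.0, 122.2]
force: [1.5, 0.7, -0.1]
grip_width: 0.0868
```

Run:
```python
from h import *
delta(.5553,-.0617,.15,122)
```

```text
t 3.2 pos [0.5009 0.0578 0.2136] rot [1.7981e+02 2.0000e-02 1.2220e+02] q7 22.9 F [ 1.5  0.7 -0.1] w 0.0868
dx dy dz turn -0.1301 -0.0177 0.0636 0.0036
```

Request:
servo_tool([
  [100,-0.058,-0.008,0,0.0],
  [100,-0.116,-0.016,0.02,0.0],
  [100,-0.13,-0.0175,0.05,0],
  [100,-0.13,-0.0175,0.05,0],
  [100,-0.13,-0.0175,0.05,0],
])

```text
time_s: 3.82
tool_pos: [0.5543, -0.0585, 0.1634]
tool_rot: [179.9, -0.0, 122.3]
force: [-0.4, 0.0, -0.0]
grip_width: 0.0873
```

Run:
```python
from h import *
delta(.5553,-.0617,.08,122)
r=imaging.read_camera("wrist");t=imaging.read_camera("top");cv2.imwrite("pics/w2.png",r["frame"])
cv2.imwrite("pics/t3.png",cv2.resize(t["frame"][215:305,255:375],None,fx=6,fy=6))
P=cloud(r)
z=P[...,2];m=(z>.121)&(z<.135)&(np.hypot(P[...,0]-.555,P[...,1]+.062)<.02)
print(m.sum(), P[m].mean(0) if m.any() else 0)
for n in ["chuck_axis","pin_center"]: print(n,[(d["at"],round(d["confidence"],2)) for d in pinpoint("wrist",n)])
print(proj(r,(.5553,-.0617,.128)))
t=imaging.read_camera("top");P=cloud(t);m=(P[...,0]>.4)&(P[...,0]<.6)&(P[...,1]>.07)&(P[...,1]<.35)&(P[...,2]>.085)
n,l,s,c=cv2.connectedComponentsWithStats(m.astype(np.uint8))
for i in range(1,n): print(s[i],P[l==i].mean(0).round(3),P[l==i].max(0).round(3))
```

```text
t 3.83 pos [ 0.5543 -0.0585  0.1634] rot [ 1.7994e+02 -2.0000e-02  1.2230e+02] q7 40.7 F [-0.4  0.  -0. ] w 0.0873
dx dy dz turn -0.0032 -0.0009 0.0834 0.0052
310 [ 0.55375534 -0.05968049  0.12587329]
chuck_axis []
pin_center [([311.1, 262.1], 0.82)]
[311.54367978 281.14284686]
[176 242  16  13 127] [0.569 0.25  0.126] [0.583 0.264 0.145]
[232 265  12  10  99] [0.521 0.122 0.13 ] [0.532 0.135 0.146]
[191 285  14   9 118] [0.476 0.212 0.133] [0.486 0.224 0.151]
[151 288  16   8 122] [0.469 0.3   0.131] [0.479 0.314 0.151]
[178 288   1   1   1] [0.479 0.268 0.086] [0.479 0.268 0.086]
[197 297   1   1   1] [0.459 0.222 0.088] [0.459 0.222 0.088]
[233 300  12   9  93] [0.445 0.119 0.132] [0.454 0.13  0.144]
```

View pics/w2.png

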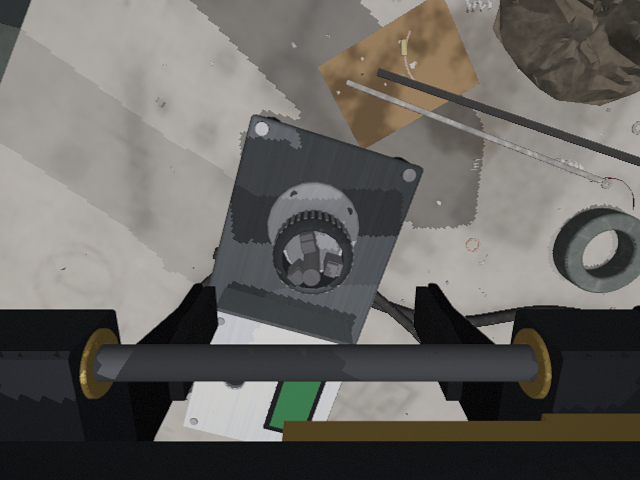

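Request:
servo_tool([
  [100,0,0,0.03,0],
  [100,0,0,0.05,0],
  [100,0,0,0.05,0],
])

```text
time_s: 4.45
tool_pos: [0.553, -0.0593, 0.1116]
tool_rot: [-179.9, -0.1, 122.2]
force: [0.1, 0.7, 1.2]
grip_width: 0.087
```

Run:
```python
from h import *
delta(.5553,-.0617,.08,122)
r=imaging.read_camera("wrist");P=cloud(r)
z=P[...,2];m=(z>.100)&(z<.106)&(np.hypot(P[...,0]-.555,P[...,1]+.062)<.035)
print(m.sum(),[ (c*1000).round(1) if not np.isscalar(c) else c for c in map(np.array,cv2.minEnclosingCircle(P[m][:,:2].astype(np.float32)))])
cv2.imwrite("pics/w3.png",r["frame"])
```

```text
t 4.45 pos [ 0.553  -0.0593  0.1116] rot [-1.7988e+02 -8.0000e-02  1.2224e+02] q7 42.3 F [0.1 0.7 1.2] w 0.087
dx dy dz turn -0.0032 0.0007 0.0316 0.0041
2781 [array([554.3, -59.2]), np.float64(23.2)]
```

View pics/w3.png

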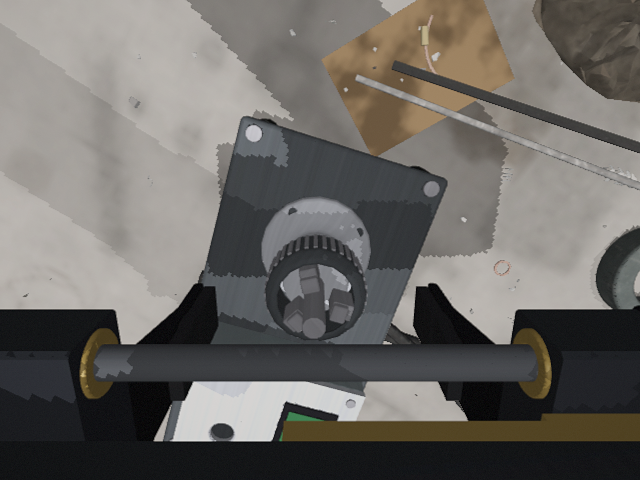

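Request:
servo_tool([
  [100,-0.002,0.001,0.016,0],
  [100,-0.002,0.001,0.032,0],
  [100,-0.002,0.001,0.032,0],
  [60,-0.002,0.001,0.032,0],
  [40,-0.002,0.001,0.032,0],
], grip_force=20)

```text
time_s: 5.12
tool_pos: [0.5564, -0.0611, 0.0811]
tool_rot: [179.9, 0.0, 122.2]
force: [0.2, -0.0, 0.2]
grip_width: 0.0743
```

Request:
servo_tool([
  [0,0,0,0,0],
  [0,0,0,0,0],
  [0,0,0,0,0],
  [0,0,0,0,0],
])

```text
time_s: 5.62
tool_pos: [0.5548, -0.0619, 0.0806]
tool_rot: [-179.9, -0.0, 122.2]
force: [-6.3, -2.7, 5.7]
grip_width: 0.0474
```

Run:
```python
from h import *
delta(.5553,-.0617,.08,122)
```

```text
t 5.62 pos [ 0.5548 -0.0619  0.0806] rot [-1.7986e+02 -5.0000e-02  1.2217e+02] q7 43.7 F [-6.3 -2.7  5.7] w 0.0474
dx dy dz turn -0.0001 0.0006 0.0006 0.003
```

Request:
servo_tool([
  [0,0,0,0,0],
  [0,0,0,0,0.15],
  [0,0,0,0,0.3],
  [0,0,0,0,0.45],
  [0,0,0,0,0.6],
], grip_force=55)

```text
time_s: 6.25
tool_pos: [0.5537, -0.0622, 0.0806]
tool_rot: [-179.7, 0.0, 87.5]
force: [-9.3, -2.4, 8.4]
grip_width: 0.0467
```

Run:
```python
from h import *
delta(.5548,-.0619,.08,122.2-74.5)
o=monitor.get_obs();print(o["wrist_torque"])
```

```text
t 6.25 pos [ 0.5537 -0.0622  0.0806] rot [-1.7973e+02  4.0000e-02  8.7530e+01] q7 10.6 F [-9.3 -2.4  8.4] w 0.0467
dx dy dz turn 0.0003 0.0011 0.0006 0.6951
[-0.65527598  2.01008529  0.21291946]
```

Request:
servo_tool([
  [0,0,0,0,0.12],
  [0,0,0,0,0.25],
  [0,0,0,0,0.38],
  [0,0,0,0,0.5],
  [0,0,0,0,0.5],
])

```text
time_s: 6.88
tool_pos: [0.5528, -0.0619, 0.0806]
tool_rot: [-179.7, 0.2, 59.1]
force: [-11.0, -1.9, 9.7]
grip_width: 0.0468
```

Run:
```python
from h import *
delta(.5548,-.0619,.08,122.2-74.5)
o=monitor.get_obs();print(o["wrist_torque"])
r=imaging.read_camera("wrist");cv2.imwrite("pics/w4.png",r["frame"])
```

```text
t 6.88 pos [ 0.5528 -0.0619  0.0806] rot [-179.66    0.18   59.06] q7 -16.3 F [-11.   -1.9   9.7] w 0.0468
dx dy dz turn 0.001 0.0017 0.0006 0.1983
[-0.47412178  2.483789   -0.12749387]
```

View pics/w4.png

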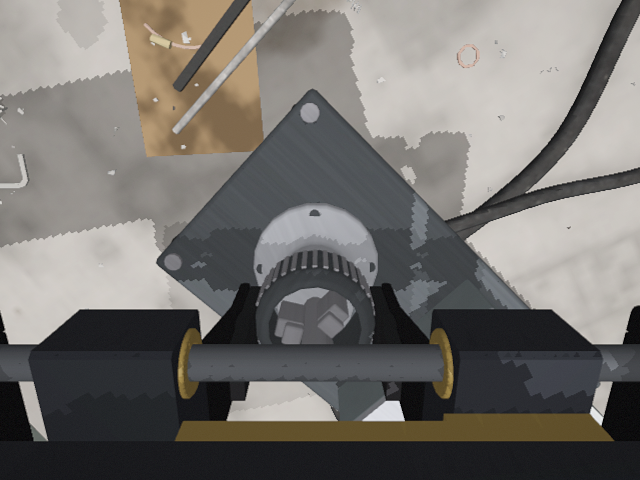

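Request:
servo_tool([
  [0,0,0,0,0.08],
  [0,0,0,0,0.15],
  [0,0,0,0,0.2],
  [0,0,0,0,0.2],
])

```text
time_s: 7.42
tool_pos: [0.553, -0.0611, 0.0806]
tool_rot: [-179.7, 0.2, 47.9]
force: [-11.1, -1.8, 10.3]
grip_width: 0.0466
```

Run:
```python
from h import *
delta(.5548,-.0619,.08,122.2-74.5)
o=monitor.get_obs();print(o["wrist_torque"],o["effort"][6])
```

```text
t 7.42 pos [ 0.553  -0.0611  0.0806] rot [-179.71    0.25   47.87] q7 -26.9 F [-11.1  -1.8  10.3] w 0.0466
dx dy dz turn 0.0006 0.0018 0.0006 0.003
[-0.23789581  2.50819133  0.87359483] -1.0298951715230942
```

Request:
servo_tool([
  [0,0,0,0,0.05],
  [0,0,0,0,0.1],
  [0,0,0,0,0.1],
])

```text
time_s: 7.8
tool_pos: [0.5546, -0.0595, 0.0806]
tool_rot: [-179.8, 0.1, 42.2]
force: [-7.5, 1.3, 7.1]
grip_width: 0.047
```

Run:
```python
from h import *
delta(.5548,-.0619,.08,122.2-74.5)
o=monitor.get_obs();print(o["wrist_torque"],o["effort"][6])
r=imaging.read_camera("wrist");cv2.imwrite("pics/w5.png",r["frame"])
```

```text
t 7.8 pos [ 0.5546 -0.0595  0.0806] rot [-1.7981e+02  9.0000e-02  4.2220e+01] q7 -32.2 F [-7.5  1.3  7.1] w 0.047
dx dy dz turn -0.0015 0.0018 0.0006 -0.0956
[0.27712438 1.64354453 0.99342786] -1.1226137727499008
```

View pics/w5.png

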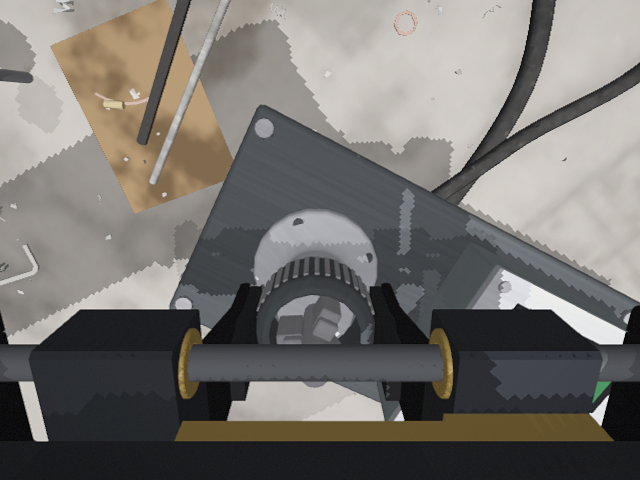

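Request:
servo_tool([
  [0,0,0,0,0.05],
  [0,0,0,0,0.12],
  [0,0,0,0,0.12],
], grip_force=60)

```text
time_s: 8.22
tool_pos: [0.5557, -0.059, 0.0807]
tool_rot: [-179.9, -0.0, 35.4]
force: [-4.4, 3.0, 5.6]
grip_width: 0.0463
```

Run:
```python
from h import *
delta(.5548,-.0619,.08,122.2-74.5)
o=monitor.get_obs();print(o["wrist_torque"],o["effort"][6])
```

```text
t 8.22 pos [ 0.5557 -0.059   0.0807] rot [-179.87   -0.     35.36] q7 -38.6 F [-4.4  3.   5.6] w 0.0463
dx dy dz turn -0.0024 0.0019 0.0007 -0.2154
[0.60649548 1.07994389 0.90422482] -1.0319659486413002
```

Request:
servo_tool([
  [80,0,0,0,0],
  [80,0,0,0,0],
  [80,0,0,0,0],
  [80,0,0,0,-0.17],
  [80,0,0,0,-0.34],
])

```text
time_s: 8.85
tool_pos: [0.5562, -0.0613, 0.0805]
tool_rot: [180.0, -0.0, 54.9]
force: [-0.6, 0.2, -0.4]
grip_width: 0.0691
```

Run:
```python
from h import *
delta(.5550,-.0615,.08,55)
o=monitor.get_obs();print(o["wrist_torque"],o["effort"][6])
r=imaging.read_camera("wrist");cv2.imwrite("pics/w6.png",r["frame"])
```

```text
t 8.85 pos [ 0.5562 -0.0613  0.0805] rot [ 1.7996e+02 -1.0000e-02  5.4890e+01] q7 -20.3 F [-0.6  0.2 -0.4] w 0.0691
dx dy dz turn -0.0009 -0.0009 0.0005 -0.0019
[-0.10602561  0.10626904 -0.01944181] -1.3397343456745148
```

View pics/w6.png

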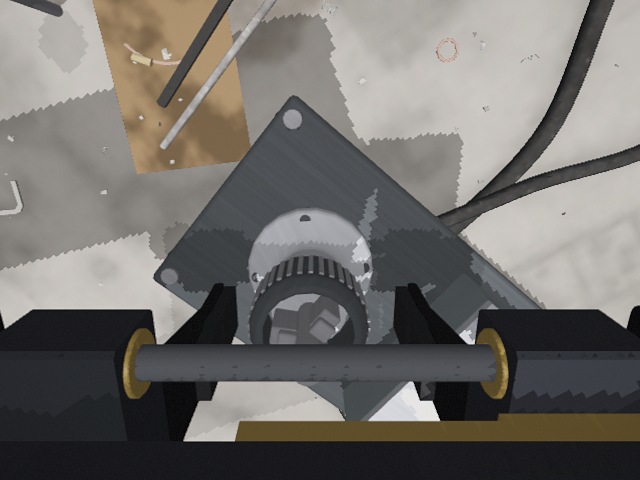

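Regrip and twist once more as a check that the sleeve is at its stop.

Request:
servo_tool([
  [0,-0.001,0,0,0],
  [0,-0.001,0,0,0],
  [0,-0.001,0,0,0],
  [0,-0.001,0,0,0],
], grip_force=60)

```text
time_s: 9.4
tool_pos: [0.5535, -0.0606, 0.0803]
tool_rot: [-179.7, 0.1, 54.6]
force: [-5.6, 2.1, 4.7]
grip_width: 0.0465
```

Request:
servo_tool([
  [0,0,0,0,0.04],
  [0,0,0,0,0.04],
])

```text
time_s: 9.65
tool_pos: [0.5535, -0.0606, 0.0803]
tool_rot: [-179.7, 0.1, 52.3]
force: [-5.4, 1.6, 4.4]
grip_width: 0.0466
```

Run:
```python
from h import *
delta(.5550,-.0615,.08,55)
o=monitor.get_obs();print(o["wrist_torque"],o["effort"][6])
```

```text
t 9.65 pos [ 0.5535 -0.0606  0.0803] rot [-1.7972e+02  7.0000e-02  5.2300e+01] q7 -22.7 F [-5.4  1.6  4.4] w 0.0466
dx dy dz turn 0.0003 0.0018 0.0003 -0.0472
[0.50141472 1.46373885 0.19585982] -0.27341865934431553
```

Request:
servo_tool([
  [0,0,0,0,0.06],
  [0,0,0,0,0.12],
  [0,0,0,0,0.12],
])

```text
time_s: 10.02
tool_pos: [0.5526, -0.0616, 0.0804]
tool_rot: [-179.7, 0.3, 45.6]
force: [-7.9, 0.3, 8.9]
grip_width: 0.0467
```

Run:
```python
from h import *
delta(.5550,-.0615,.08,55)
o=monitor.get_obs();print(o["wrist_torque"],o["effort"][6])
```

```text
t 10.03 pos [ 0.5526 -0.0616  0.0804] rot [-179.72    0.26   45.57] q7 -29.0 F [-7.9  0.3  8.9] w 0.0467
dx dy dz turn 0.0018 0.0017 0.0004 -0.1645
[-0.0160414   1.98620782  1.04048632] -1.1660434305667877
```

Request:
servo_tool([
  [0,0,0,0,0.08],
  [0,0,0,0,0.08],
  [80,0,0,0,0.08],
  [80,0,0,0,0.08],
  [80,0,0,0,0.08],
])

```text
time_s: 10.65
tool_pos: [0.5557, -0.0621, 0.0806]
tool_rot: [180.0, -0.0, 40.8]
force: [0.6, -0.1, 0.2]
grip_width: 0.0666
```

Request:
servo_tool([
  [100,0,0,-0.03,0],
  [100,0,0,-0.08,0],
  [100,0,0,-0.13,0],
  [100,0,0,-0.13,-0.17],
  [100,0,0,-0.13,-0.34],
])

```text
time_s: 11.28
tool_pos: [0.556, -0.062, 0.2115]
tool_rot: [179.9, -0.1, 60.6]
force: [-1.2, -0.0, -0.0]
grip_width: 0.0867
```

Run:
```python
from h import *
delta(.4763,.2148,.21,95)
r=imaging.read_camera("wrist");t=imaging.read_camera("top");cv2.imwrite("pics/w7.png",r["frame"]);cv2.imwrite("pics/t7.png",cv2.resize(t["frame"][205:325,135:415],None,fx=2.85,fy=2.85,interpolation=cv2.INTER_CUBIC))
```

```text
t 11.28 pos [ 0.556  -0.062   0.2115] rot [ 1.799e+02 -8.000e-02  6.061e+01] q7 -19.5 F [-1.2 -0.  -0. ] w 0.0867
dx dy dz turn 0.2021 -0.2053 0.0015 -0.6002
```

View pics/w7.png

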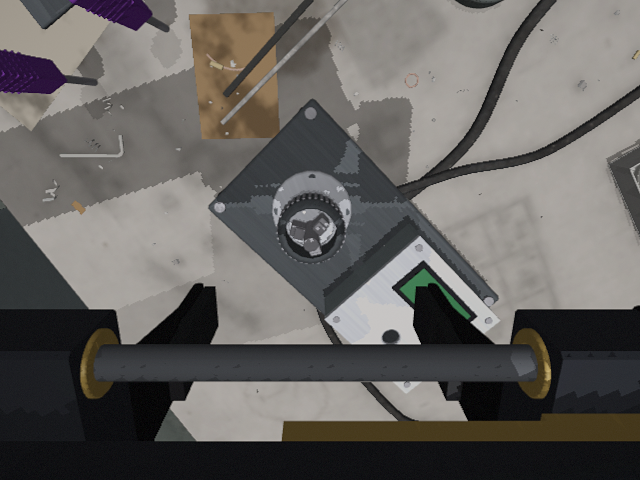

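Run:
```python
from h import *
f=cv2.imread("pics/w7.png");cv2.imwrite("pics/w7z.png",cv2.resize(f[180:280,260:380],None,fx=6,fy=6,interpolation=cv2.INTER_CUBIC))
r=imaging.read_camera("wrist")
print("aperture",w(r,390.5,337,z=.07),"pin",w(r,310,236,z=.128), proj(r,(.5634,-.1838,.07)))
```

```text
aperture [ 0.56185013 -0.18029595  0.07      ] pin [ 0.55708304 -0.05412282  0.128     ] [394.0073657  339.37211958]
```

View pics/w7z.png

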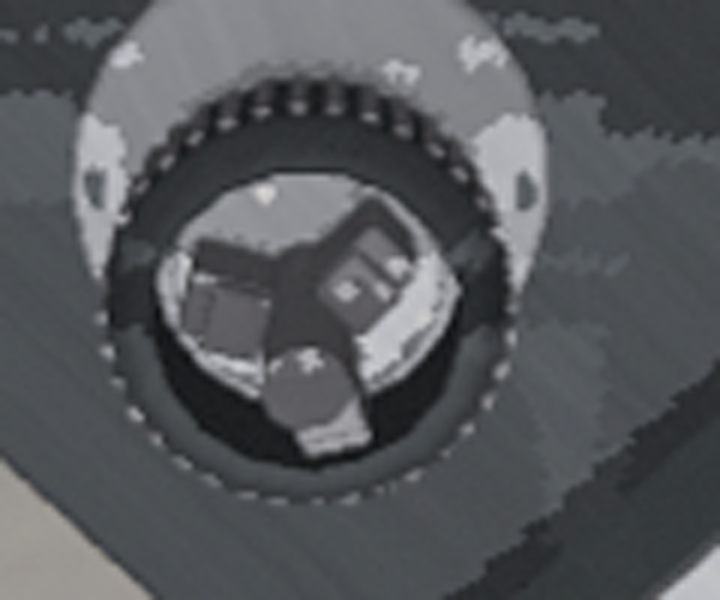

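Request:
servo_tool([
  [100,0.04,-0.041,0,-0.12],
  [100,0.081,-0.082,0,-0.25],
  [100,0.121,-0.123,0,-0.38],
  [100,0.162,-0.164,0,-0.5],
  [100,0.202,-0.205,0,-0.6],
])

```text
time_s: 12.05
tool_pos: [0.4767, 0.2167, 0.2106]
tool_rot: [180.0, -0.0, 94.7]
force: [0.7, 0.5, 0.2]
grip_width: 0.0868
```

Request:
servo_tool([
  [100,0,0,0,0],
  [100,0,0,0,0],
])

```text
time_s: 12.3
tool_pos: [0.4776, 0.2144, 0.2104]
tool_rot: [180.0, 0.1, 94.5]
force: [0.1, 0.3, 0.3]
grip_width: 0.0869
```

Run:
```python
from h import *
delta(.4763,.2148,.16,95)
r=imaging.read_camera("wrist");cv2.imwrite("pics/w8.png",r["frame"])
P=cloud(r);z=P[...,2]
for nm,c in [("sty",(.476,.215)),("drift",(.469,.304))]:
    m=(z>.142)&(z<.152)&(np.hypot(P[...,0]-c[0],P[...,1]-c[1])<.03)
    if m.any(): print(nm,m.sum(),P[m].mean(0),cv2.minAreaRect((P[m][:,:2]*1000).astype(np.float32)))
m=(z>.074)&(z<.082)&(np.abs(P[...,0]-.475)<.05)&(np.abs(P[...,1]-.25)<.11)
print("stand",m.sum(),cv2.minAreaRect((P[m][:,:2]*1000).astype(np.float32)))
```

```text
t 12.3 pos [0.4776 0.2144 0.2104] rot [1.800e+02 6.000e-02 9.454e+01] q7 -20.9 F [0.1 0.3 0.3] w 0.0869
dx dy dz turn 0.0005 -0.0012 0.0504 -0.008
sty 850 [0.47548316 0.21776336 0.14428387] ((475.40216064453125, 217.4495849609375), (17.388216018676758, 17.84462547302246), 4.903904438018799)
drift 1191 [0.46880459 0.30668773 0.14430237] ((468.71728515625, 306.6246032714844), (17.547529220581055, 17.405092239379883), 4.515688419342041)
stand 12224 ((472.4110412597656, 261.5992126464844), (50.149295806884766, 150.13973999023438), 4.323152542114258)
```

View pics/w8.png

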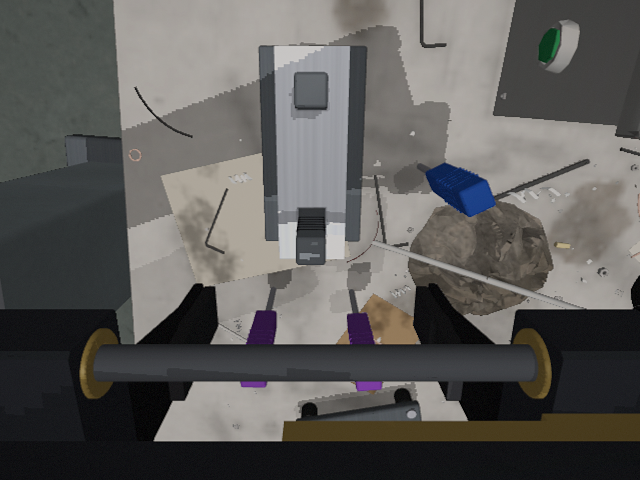

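Request:
servo_tool([
  [100,0.0015,-0.002,0.04,0],
  [100,0.0015,-0.002,0.08,0],
  [100,0.0015,-0.002,0.113,0],
  [100,0.0015,-0.002,0.113,0],
], grip_force=30)

```text
time_s: 12.85
tool_pos: [0.474, 0.2136, 0.0955]
tool_rot: [-179.8, 0.2, 94.4]
force: [-0.9, -0.1, 0.4]
grip_width: 0.0873
```

Request:
servo_tool([
  [0,0,0,0,0],
  [0,0,0,0,0],
  [0,0,0,0,0],
  [0,0,0,0,0],
  [0,0,0,0,0],
])

```text
time_s: 13.48
tool_pos: [0.4752, 0.2166, 0.0978]
tool_rot: [180.0, -0.0, 94.7]
force: [-0.0, -0.1, -0.4]
grip_width: 0.0447
```

Run:
```python
from h import *
delta(.4763,.2148,.16,95)
r=imaging.read_camera("wrist");cv2.imwrite("pics/w9.png",r["frame"])
```

```text
t 13.47 pos [0.4752 0.2166 0.0978] rot [ 1.7998e+02 -2.0000e-02  9.4710e+01] q7 -18.0 F [-0.  -0.1 -0.4] w 0.0447
dx dy dz turn -0.0019 0.0009 -0.0622 -0.0051
```

View pics/w9.png

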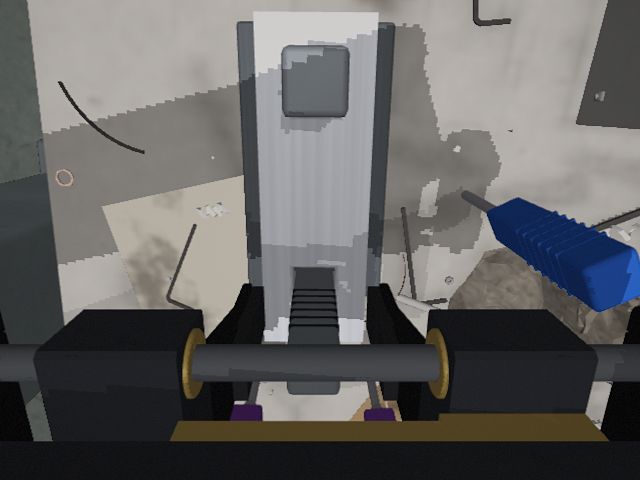

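Closing still; continue, aligned well.

Request:
servo_tool([
  [0,0,0,0,0],
  [0,0,0,0,0],
  [0,0,0,0,0],
  [0,0,0,0,0],
  [0,0,0,0,0],
])

```text
time_s: 14.15
tool_pos: [0.4752, 0.2164, 0.0975]
tool_rot: [-180.0, 0.0, 94.7]
force: [-0.2, -0.2, -0.7]
grip_width: 0.018
```

Request:
servo_tool([
  [0,0,0,-0.02,0],
  [0,0,0,-0.06,0],
  [0,0,0,-0.1,0],
  [0,0,0,-0.13,0],
  [0,0,0,-0.15,0],
])

```text
time_s: 14.78
tool_pos: [0.4756, 0.2166, 0.2493]
tool_rot: [179.9, -0.1, 94.7]
force: [0.3, 0.5, -0.1]
grip_width: 0.0176
```

Request:
servo_tool([
  [0,0,0,0,0],
  [0,0,0,0,0],
])

```text
time_s: 15.02
tool_pos: [0.4747, 0.2162, 0.2465]
tool_rot: [-179.9, 0.0, 94.7]
force: [-0.5, -0.2, -0.2]
grip_width: 0.0181
```

Run:
```python
from h import *
delta(.5634,-.1838,.245,95)
r=imaging.read_camera("wrist");cv2.imwrite("pics/w10.png",r["frame"])
r=imaging.read_camera("scene");cv2.imwrite("pics/s10.png",r["frame"])
t=imaging.read_camera("top");cv2.imwrite("pics/t10.png",t["frame"])
for n in ["stylus_tip","stylus_grip"]: print(n,[(d["at"],round(d["confidence"],2)) for d in pinpoint("scene",n)])
```

```text
t 15.03 pos [0.4747 0.2162 0.2465] rot [-1.7992e+02  4.0000e-02  9.4700e+01] q7 -21.8 F [-0.5 -0.2 -0.2] w 0.0181
dx dy dz turn -0.4059 0.0557 0.0015 -0.0053
stylus_tip [([283.1, 321.7], 0.7), ([243.0, 270.4], 0.67), ([271.9, 308.4], 0.6)]
stylus_grip [([210.6, 280.2], 0.87), ([266.4, 266.8], 0.76), ([234.7, 229.4], 0.71), ([284.2, 283.6], 0.67), ([240.7, 273.2], 0.64)]
```

View pics/s10.png

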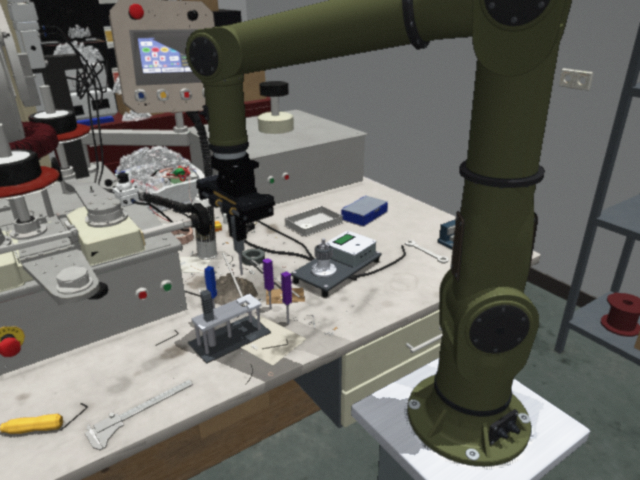

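View pics/w10.png

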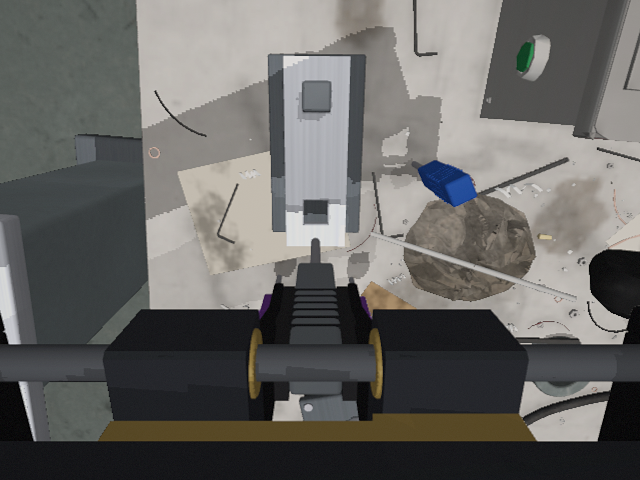

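Request:
servo_tool([
  [0,-0.058,0.008,0,0],
  [0,-0.116,0.016,0,0],
  [0,-0.174,0.024,0,0],
  [0,-0.232,0.032,0,0],
  [0,-0.29,0.04,0,0],
], grip_force=40)

```text
time_s: 15.9
tool_pos: [0.5389, -0.071, 0.2475]
tool_rot: [180.0, -0.0, 94.7]
force: [0.7, 0.2, -0.6]
grip_width: 0.0178
```

Request:
servo_tool([
  [0,-0.058,0.008,0,0],
  [0,-0.1,0.014,0,0],
  [0,-0.116,0.016,0,0],
  [0,-0.116,0.016,0.03,0],
  [0,-0.116,0.016,0.03,0],
])

```text
time_s: 16.52
tool_pos: [0.5627, -0.1831, 0.2153]
tool_rot: [-179.7, -0.1, 94.7]
force: [-0.3, 0.3, -0.7]
grip_width: 0.0178
```

Run:
```python
from h import *
delta(.5634,-.1838,.195,95)
r=imaging.read_camera("wrist");cv2.imwrite("pics/w11.png",r["frame"]);cv2.imwrite("pics/w11z.png",cv2.resize(r["frame"][130:330,220:420],None,fx=3,fy=3,interpolation=cv2.INTER_CUBIC))
for n in ["stylus_tip","aperture","pin_center"]:
  for d in pinpoint("wrist",n): print(n,d["at"],round(d["confidence"],2))
o=monitor.get_obs();tz=o["tool_pos"][2]+.019-.11
print("tip z",tz,"proj nominal tip",proj(r,(*o["tool_pos"][:2],tz)),"proj apert",proj(r,(.5634,-.1838,.07)))
P=cloud(r);z=P[...,2];m=(z>.066)&(z<.074)&(np.hypot(P[...,0]-.5866,P[...,1]+.1774)<.09)
print(m.sum(),cv2.minAreaRect((P[m][:,:2]*1000).astype(np.float32)))
```

```text
t 16.52 pos [ 0.5627 -0.1831  0.2153] rot [-1.7973e+02 -7.0000e-02  9.4670e+01] q7 30.6 F [-0.3  0.3 -0.7] w 0.0178
dx dy dz turn -0.0008 0.0006 0.0203 -0.0057
stylus_tip [313.2, 240.3] 0.62
stylus_tip [315.3, 327.7] 0.4
aperture [314.9, 219.0] 0.88
pin_center [319.3, 36.6] 0.66
tip z 0.1276008898259121 proj nominal tip [317.60181403 245.17069906] proj apert [315.53853502 221.80289665]
16271 ((586.2885131835938, -175.65684509277344), (104.32313537597656, 104.48238372802734), 15.110907554626465)
```

View pics/w11.png

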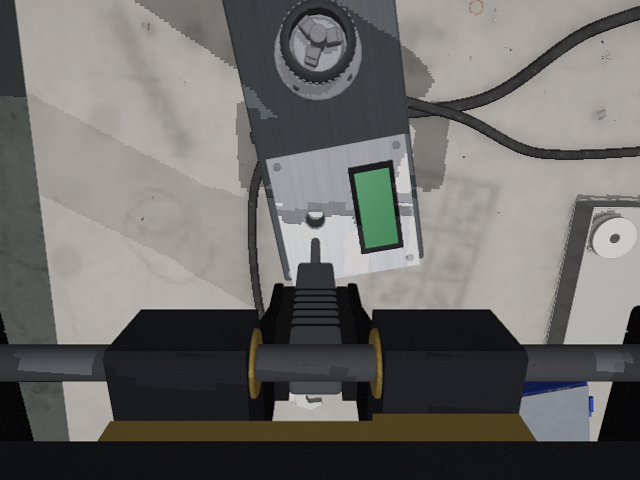

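View pics/w11z.png

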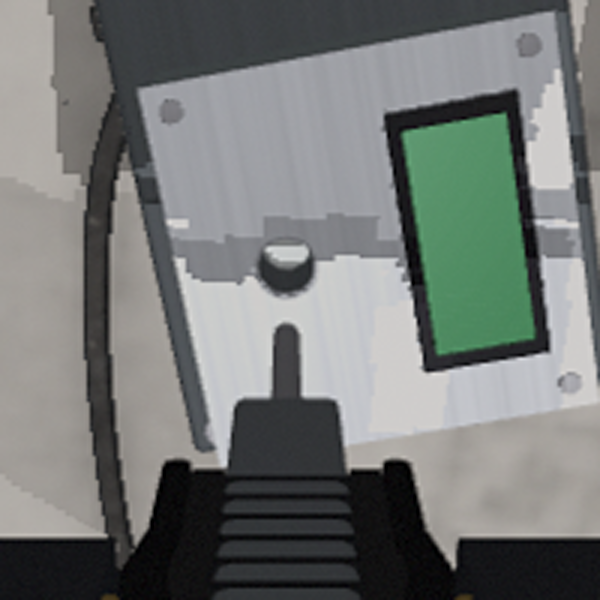

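Request:
servo_tool([
  [0,0,0,0.025,0],
  [0,0,0,0.025,0],
  [0,0,0,0.025,0],
])

```text
time_s: 17.1
tool_pos: [0.5648, -0.1836, 0.1938]
tool_rot: [179.9, 0.0, 94.7]
force: [0.0, 0.4, -0.4]
grip_width: 0.0176
```

Run:
```python
from h import *
for i in range(3):
  delta(.5634,-.1838,.195,95)
  r=imaging.read_camera("wrist")
cv2.imwrite("pics/w12.png",r["frame"]);cv2.imwrite("pics/w12z.png",cv2.resize(r["frame"][150:290,245:385],None,fx=4,fy=4,interpolation=cv2.INTER_CUBIC))
o=monitor.get_obs();tz=o["tool_pos"][2]-.0915
print("tip z",tz,"proj nominal tip",proj(r,(*o["tool_pos"][:2],tz)),"proj apert",proj(r,(.5634,-.1838,.07)))
for n in ["stylus_tip","aperture"]:
  for d in pinpoint("wrist",n)[:1]: print(n,d["at"],round(d["confidence"],2),w(r,*d["at"],z=tz if n[0]=='s' else .07))
```

```text
t 17.1 pos [ 0.5648 -0.1836  0.1938] rot [1.7992e+02 2.0000e-02 9.4720e+01] q7 31.3 F [ 0.   0.4 -0.4] w 0.0176
dx dy dz turn -0.0 -0.0014 -0.0012 -0.0049
t 17.15 pos [ 0.5649 -0.1837  0.1939] rot [1.799e+02 2.000e-02 9.471e+01] q7 31.3 F [-0.9 -1.  -0.6] w 0.0175
dx dy dz turn 0.0001 -0.0015 -0.0011 -0.005
t 17.2 pos [ 0.5649 -0.1838  0.1938] rot [1.7989e+02 2.0000e-02 9.4710e+01] q7 31.3 F [ 0.3  0.3 -0.1] w 0.0174
dx dy dz turn 0.0001 -0.0015 -0.0012 -0.0051
tip z 0.10214389370588914 proj nominal tip [313.27454051 242.21427647] proj apert [311.39504757 228.17870395]
aperture [312.6, 227.6] 0.7 [ 0.56423846 -0.18329216  0.07      ]
```

View pics/w12z.png

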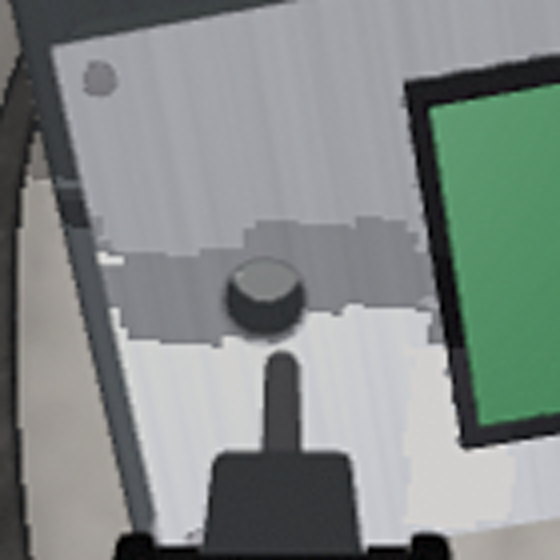

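Request:
servo_tool([
  [0,0.0014,-0.003,0,0],
  [0,0.0014,-0.003,0.012,0],
  [0,0.0014,-0.003,0.024,0],
  [0,0.0014,-0.003,0.024,0],
  [0,0.0014,-0.003,0.024,0],
])

```text
time_s: 17.98
tool_pos: [0.5611, -0.1825, 0.1684]
tool_rot: [-180.0, 0.0, 94.7]
force: [0.7, -0.4, -0.1]
grip_width: 0.0178
```

Run:
```python
from h import *
delta(.5634,-.1838,.195,95)
r=imaging.read_camera("wrist")
cv2.imwrite("pics/w13z.png",cv2.resize(r["frame"][150:290,245:385],None,fx=4,fy=4,interpolation=cv2.INTER_CUBIC))
o=monitor.get_obs();tz=o["tool_pos"][2]-.0915
print("tip z",tz,"proj nominal tip",proj(r,(*o["tool_pos"][:2],tz)),"proj apert",proj(r,(.5634,-.1838,.07)))
```

```text
t 17.98 pos [ 0.5611 -0.1825  0.1684] rot [-1.7999e+02  1.0000e-02  9.4690e+01] q7 31.9 F [ 0.7 -0.4 -0.1] w 0.0178
dx dy dz turn -0.0015 0.0022 -0.0266 -0.0054
tip z 0.0771912414288434 proj nominal tip [313.945666   242.62451643] proj apert [316.98976332 241.1303112 ]
```

View pics/w13z.png

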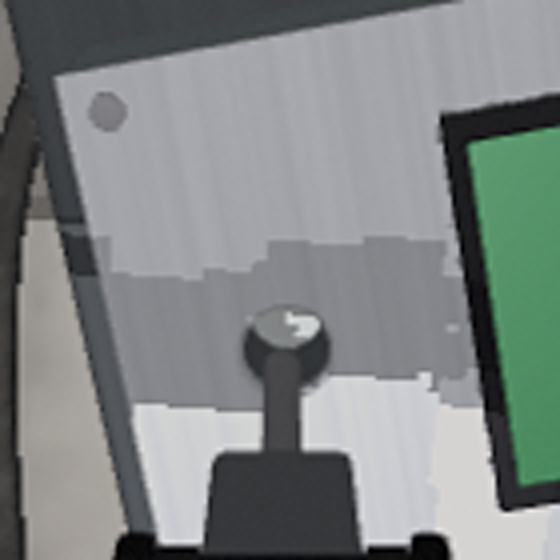

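Request:
servo_tool([
  [0,0,0,0.01,0],
  [0,0,0,0.02,0],
  [0,0,0,0.026,0],
  [0,0,0,0.026,0],
])

```text
time_s: 18.52
tool_pos: [0.5607, -0.1823, 0.1418]
tool_rot: [-179.9, -0.0, 94.7]
force: [0.7, -0.7, -0.3]
grip_width: 0.0179
```

Run:
```python
from h import *
delta(.5634,-.1838,.1345,95)
r=imaging.read_camera("wrist")
cv2.imwrite("pics/w14z.png",cv2.resize(r["frame"][150:290,245:385],None,fx=4,fy=4,interpolation=cv2.INTER_CUBIC))
```

```text
t 18.52 pos [ 0.5607 -0.1823  0.1418] rot [-1.7992e+02 -1.0000e-02  9.4700e+01] q7 32.8 F [ 0.7 -0.7 -0.3] w 0.0179
dx dy dz turn -0.0017 0.0026 0.0073 -0.0053
```

View pics/w14z.png

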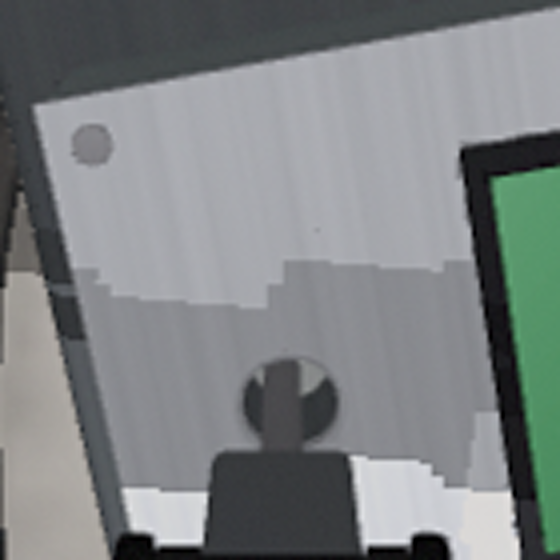

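Request:
servo_tool([
  [0,0,0.001,0.003,0],
  [0,0,0.001,0.006,0],
  [0,0,0.001,0.008,0],
  [0,0,0.001,0.008,0],
])

```text
time_s: 19.08
tool_pos: [0.5626, -0.1825, 0.1351]
tool_rot: [179.9, 0.0, 94.7]
force: [0.1, -0.1, 4.5]
grip_width: 0.0179
```

Run:
```python
from h import *
delta(.5634,-.1838,.1345,95)
```

```text
t 19.07 pos [ 0.5626 -0.1825  0.1351] rot [1.7994e+02 1.0000e-02 9.4700e+01] q7 33.2 F [ 0.1 -0.1  4.5] w 0.0179
dx dy dz turn -0.0013 0.0007 0.0006 -0.0052
```

Request:
servo_tool([
  [0,0,0,0.001,0],
  [0,0,0,0.002,0],
  [0,0,0,0.003,0],
  [0,0,0,0.003,0],
  [0,0,0,0.003,0],
])

```text
time_s: 19.7
tool_pos: [0.5628, -0.1827, 0.134]
tool_rot: [179.9, -0.0, 94.7]
force: [-3.4, 2.1, 16.5]
grip_width: 0.018
```

Run:
```python
from h import *
delta(.5634,-.1838,.1345,95)
r=imaging.read_camera("wrist");cv2.imwrite("pics/w15.png",r["frame"])
cv2.imwrite("pics/w15z.png",cv2.resize(r["frame"][40:160,245:385],None,fx=5,fy=5,interpolation=cv2.INTER_CUBIC))
r=imaging.read_camera("scene");cv2.imwrite("pics/s15.png",r["frame"])
for i in range(4): delta(.5634,-.1838,.1345,95);imaging.read_camera("top")
```

```text
t 19.7 pos [ 0.5628 -0.1827  0.134 ] rot [ 1.7989e+02 -3.0000e-02  9.4690e+01] q7 33.3 F [-3.4  2.1 16.5] w 0.018
dx dy dz turn -0.0011 0.0005 -0.0005 -0.0054
t 19.8 pos [ 0.5628 -0.1827  0.134 ] rot [ 1.7989e+02 -3.0000e-02  9.4700e+01] q7 33.3 F [-2.5  1.2 16.2] w 0.0176
dx dy dz turn -0.0011 0.0005 -0.0005 -0.0053
t 19.85 pos [ 0.5628 -0.1827  0.134 ] rot [ 1.7989e+02 -3.0000e-02  9.4700e+01] q7 33.3 F [-3.8  1.8 15.2] w 0.018
dx dy dz turn -0.0011 0.0005 -0.0005 -0.0053
t 19.9 pos [ 0.5628 -0.1827  0.134 ] rot [ 1.7989e+02 -3.0000e-02  9.4700e+01] q7 33.3 F [-3.2  1.5 16.3] w 0.0179
dx dy dz turn -0.0011 0.0005 -0.0005 -0.0053
t 19.95 pos [ 0.5628 -0.1827  0.134 ] rot [ 1.7989e+02 -3.0000e-02  9.4700e+01] q7 33.3 F [-3.8  0.9 16.6] w 0.0179
dx dy dz turn -0.0011 0.0005 -0.0005 -0.0053
```

View pics/w15.png

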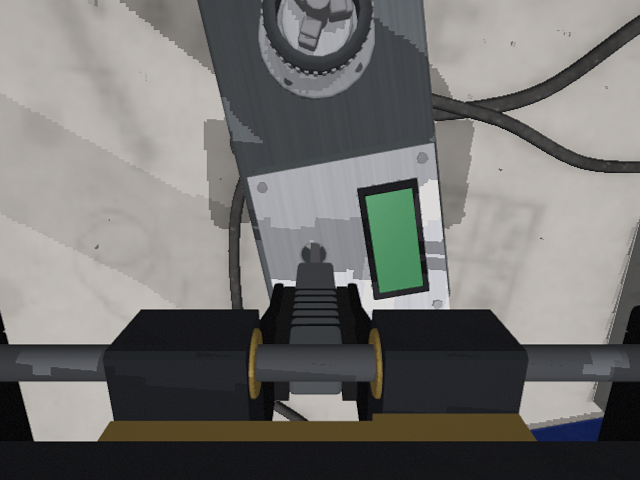

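View pics/s15.png

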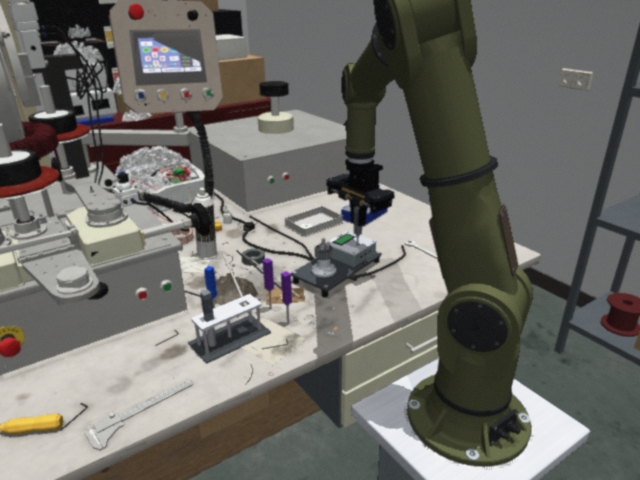

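Run:
```python
from cell import ticket
print(ticket.sign_off())
```

```text
the job is handed in; nothing more can be done
None
```

The job is handed in: the sleeve is clamped on the pin, and the arm is still holding the stylus with the button pressed down. It took about 20 s of the 54 s allowed, and no verdict was reported.

- **Sleeve:** I turned it clockwise until the grip slipped at about 1 N m. After regripping and twisting again, it reached about 1 N m once more. The wrist pictures show all three jaws against a centred, upright pin. I had no direct reading of the sleeve angle or of the jaw forces, so "at the stop" is inferred from the torque and the pictures. The gripper turned about 1.5 rad in the first twist, part of it slip.
- **Stylus:** I took the slender one from the stand place nearer the checker. The grip width reads 18 mm, matching the square grip, and the tool is upright. In the last picture the tip is inside the hole, about 1 mm off centre.
- **Button:** The upward force rose from 4.5 N to a steady 16 N, and the tip is at about 42.5 mm above the bench, which is the button's stop. A sideways force of about 4 N remains.
- **Bystanders:** I did not touch the drift, spanner, ring core or coloured look-alikes. In the last scene picture I saw nothing out of place, but I did not measure their positions again.
- **Camera disagreement:** The wrist and top cameras differed by about 2–3 mm along y on the chuck and the stylus. I therefore lined the tip up with the hole within the wrist picture itself.

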